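Reset a tripped circuit breaker on a bench supply box

ROBOT

A 7-joint arm with a two-finger parallel gripper is mounted at the origin on a cart in front of the work surface, level with it; the furniture and walls round the work are solid. World frame = base frame: x ahead of the robot, y to its left, z up, the work surface at z = 0. Lengths are in m, angles in rad, forces in N, time in s.
With the tool pointing down it reaches from about 0.4 to 0.85 m from the base axis. Payload 10.4 kg.
Tool frame: the origin (TCP) lies on the mounting face of the last link; the fingertips stand 173 mm ahead of it and the grasp point (between the pads) lies 155 mm ahead of it (manip.tip_extent is the distance from the TCP to the fingertips, in m); z points along the fingers, y is the line along which they close (so a half turn about z gives the same grasp; the last joint's range is limited). The gripper opens to 85 mm and grips with 20 to 120 N. Pads are 22 mm wide; open, the fingers measure 114 mm over their backs; the gripper's body (76 mm by 85 mm) begins 54 mm behind the grasp point. The pads swing forward as they close: fully open they stand 13 mm farther back than shut.
Start: joints at [1.081, 0.332, -0.065, 1.46, 0.022, 1.35, -0.088], TCP at [0.281, -0.558, 0.405] pointing down, gripper open.
Joint ranges: [-2.6, 2.6], [-0.5, 2.12], [-1.47, 1.34], [0.16, 2.42], [-1.27, 4.41], [0.06, 2.06], [-2.6, 2.6]. Speed limits (rad/s): [2.22, 2.22, 2.79, 2.79, 3.14, 3.14, 3.14].

INTERFACE

Orientations are given as a unit quaternion [x, y, z, w].
In Python, from workcell import manip gives the robot as it stands.
- The arm moves only by the tool move_arm, never from a script. Its argument "plan" is one flat list of numbers, 7 for each row, row after row: the turn, a rotation vector about the tool's x, y, z in rad, then the shift along the tool's x, y, z in m, then the finger opening in m, from 0 to 0.0854. In form: [ax, ay, az, dx, dy, dz, gripper, ax, ay, az, dx, dy, dz, gripper, ...]. A call has 1 to 12 rows; each row is the pose to reach, as a shift and turn from the pose commanded when the call began, along the tool's axes at that moment; what a row does not reach only later rows make up. A row lasts 1/8 s, in which the tool goes at most 62.5 mm and 10.7 degrees, less where a joint would pass 70% of its speed; a pose out of reach is approached as far as the arm can. A call with a gripper value outside its range is refused whole. The fingers move at their own pace and stop on an object; "squeeze" is the grip in N (left out, the last holds). Time passes only in rows, so rows that repeat a pose let the fingers close. It gives the time, the measured TCP pose, the force, the opening and the grip force at its end, in the units of the state.
- manip.get_obs(): the state, without advancing time (a new reading comes with each control period).
- manip.camera(name): name is "scene" or "top" or "wrist"; returns a dict with "color" (420x560x3 uint8, red, green, blue), "fx", "fy", "cx", "cy" (pixels), "cam_to_world" (4x4, takes a point from camera to world coordinates); the wrist camera has in their place "mount" (4x4, takes a point from camera to tool coordinates, whose origin is the TCP and whose axes are the flange's). Camera axes: x right, y down, z forward; pixel columns grow to the right and rows downward; lengths in m; the calibration is good to about 2 mm. A picture is of the moment at which its call begins: read the wrist's pose just before it. There is no depth.
- manip.hand_in(): hands the job in; it is judged then, once.
Trained networks look in a picture, given as the dict that the camera call returned (one of the last four; its "shot" number tells which), for a name from the list of things; names that differ only in an ending like _2 or _b are one class to them, and where a whole thing is asked for, a point or a joint stands for the part that bears it (a point fixed in the world has none). Each returns a list of dicts, best first, with "conf" (0 to 1); they miss things now and then, are a little off and sometimes report something else, mostly with a low value. They report only what shows in the picture. A call takes as long as a camera call.
- manip.look_for(picture, label): "position" ([x, y, z] in m, in the coordinates of the camera as it stood for that picture, good to about 4 mm: the middle of the surface that is visible of it).
- manip.silhouettes(picture, label): "pixels" (420x560 bool, what is visible of it).
- manip.tip_of(picture, label): "position" ([x, y, z] in m, in the coordinates of the camera as it stood for that picture, good to about 4 mm: a listed point, or the origin of a listed thing).
The state is a dict: "clock": time; "joint_pos": joint angles; "joint_velocities": joint speeds; "tau": joint torques, N m; "position": TCP position; "ee_rot": TCP orientation; "ft_force": force on the tool from outside, world axes, zero at the start; "torque": the same for the moment, N m; "grip_width": opening from 0.0 (shut) to 1.0 (fully open); "grasp_force": force on a finger pad.
Only numpy, scipy, OpenCV 4.12 (cv2) and the standard library are available. Lean on these libraries where they do the work, as an engineer would, in place of code of your own. Each camera call takes 0.05 s, during which the arm holds its last target. There are 200 camera calls.

TASK

One of the three breakers on the grey supply box has tripped: its lever stands between on and off. Reset it properly: push the lever all the way to off (towards the outlets) and lean on it at its end stop with a firm thumb's push of about 15 N so that the latch inside catches, then throw it over to on so that it stays there by itself. Work by feel, for the handle cracks at 20 N, and leave the other two breakers and the things lying about as they are.

Things in the scene. Friction and masses are not known exactly. Their poses are not given: they have to be found in the camera images.
- supply_box: Fixed grey steel box on the bench, 200 (x) x 276 (y) x 95 mm high; origin centre of its underside. Three capped outlets, 58 mm wide, stand out 35 mm from its -x face; bar handles stand out 31 mm from its y ends. Three equal black breakers stand side by side along y on its cover, 78 mm apart, the middle one at the centre, same yaw as the box.
- tripped_breaker: The breaker to reset: black, fixed, 122 (x) x 66 (y) mm; which of the three places it has varies. Origin: centre of its underside, on the box cover. Case 22 mm high at its x ends, 34 mm over the middle 78 mm, frame round the lever 37.5 mm. +x is towards ON (away from the outlets), -x towards OFF. Its lever turns about y, 22 mm above this origin.
- tripped_lever (a joint): Angle of its grey toggle lever, rad: 0 upright, + leans to ON (stop 0.46), - to OFF. Tripped: rests near +0.1, blocked towards ON. Pushed to OFF at 45 mm above the pivot it takes up to 6 N, then meets an end stop, unseen, at -0.26 to -0.6, that gives 1 to 2 mm at 9 to 13 N: then the latch catches. Let go before that, it creeps part-way back and ON stays blocked. Once caught, it stays off.
- tripped_tip (a point): Centre of the top of the tripped lever, 62 mm from its pivot. The lever is 24 mm wide (y) and 12 mm thick (15 mm in the top 7 mm). Once caught, a push of 5 to 14 N at 45 mm above the pivot throws it from off towards ON; past upright it snaps over to ON by itself.
- live_lever (a joint): Lever angle in rad (0 upright, + leans to ON, - to OFF) of a neighbour that is ON at +0.46; leave it on. Lever and case like the tripped one's.
- spare_lever (a joint): Lever angle in rad (0 upright, + leans to ON, - to OFF) of a neighbour that is switched OFF at -0.42 on purpose; leave it off. Lever and case like the tripped one's.
- feeler_gauge: Loose steel feeler gauge, 15 x 100 x 12 mm, lying along y on the box cover in front of (-x of) the breakers; origin centre of its underside.
- spanner_24: Loose combination spanner, 48 x 282 x 11 mm, on the bench to the left in front of the yellow crate; origin centre of its underside.
- screwdriver_red: Loose slotted screwdriver, 29 x 221 x 33 mm, beside the spanner; origin centre of its underside.
- paste_tin: Loose tin, 63 mm across, 31 mm high, on the bench to the left of the box, near the bench's front edge; origin centre of its underside.

How it is judged:
On the way:
1. the tripped lever is pushed over to off (beyond -0.22 rad) (value of joint tripped_lever below -0.22 rad), for 0.1 s.
At the end, for the whole second after the job is handed in: The tripped breaker's lever, after being pushed off, stands over at on by itself (beyond +0.38 rad, stop +0.46); the live neighbour is still on (beyond +0.38), the spare one still off (beyond -0.34) (value of joint each of tripped_lever, live_lever above 0.38 rad and value of joint spare_lever below -0.34 rad); the robot touches nothing.
It fails at once if the tripped breaker's handle is loaded with more than 20 N (contact force between any of the fingers, the arm and tripped_lever above 20 N).
It fails at once if a neighbouring breaker is moved off its setting (value of joint live_lever below 0.3 rad or value of joint spare_lever above -0.26 rad).
It fails at once if a bystander is shifted by more than 30 mm (distance of any of feeler_gauge, spanner_24, screwdriver_red, paste_tin from where it was at the start of the episode above 0.03 m).
It also fails if it takes over 45 s, if anything falls off the work surface, if the arm or the gripper's body presses on something with over 40 N, if the wrist force passes 120 N, or if a joint passes its speed limit or range.

## Working session

There is one attempt and no reset: what is moved stays moved. The work goes in short steps, Python scripts to look and compute and a tool call to move; the robot and the scene stay as the last step left them, time stands still between calls to the robot, and variables do not carry over. Pictures are saved under pics/ and viewed, at most 10 in all, crops included, and the job is handed in when it is done.

Besides the shell and the picture viewer there is one more tool, called after "Request:" by a JSON object that holds its "api" and its "payload". move_arm: Moves the arm, as the interface text tells. Its arguments: {"type":"object","properties":{"plan":{"type":"array","items":{"type":"number"}},"squeeze":{"type":"number"}},"required":["plan"]}

```bash
mkdir -p pics; cat > h.py <<'E'
import numpy as np, cv2
from workcell import manip
from scipy.spatial.transform import Rotation as R
def cw(p,o=None):
    if 'cam_to_world' in p: return np.array(p['cam_to_world'])
    T=np.eye(4);T[:3,:3]=R.from_quat(o['ee_rot']).as_matrix();T[:3,3]=o['position'];return T@np.array(p['mount'])
def W(T,v): return (T@np.r_[v,1])[:3]
def save(p,n): cv2.imwrite(n,p['color'][:,:,::-1])
E
python3 - <<'E'
from h import *
o=manip.get_obs();print({k:np.round(v,3) for k,v in o.items()}, manip.tip_extent)
for c in('scene','top'):
    p=manip.camera(c);save(p,f'pics/{c}0.png');T=cw(p)
    print(c,T[:3,3].round(3),p['fx'])
    for l in('tripped_tip','tripped_breaker','supply_box','feeler_gauge'):
        for r in manip.tip_of(p,l)[:3]: print(l,round(r['conf'],2),W(T,r['position']).round(4))
    for l in ('tripped_lever','live_lever','spare_lever'):
        for r in manip.look_for(p,l)[:3]: print('look',l,round(r['conf'],2),W(T,r['position']).round(4))
E
```

```text
{'clock': np.float64(0.0), 'joint_pos': array([ 1.081,  0.333, -0.065,  1.461,  0.022,  1.35 , -0.089]), 'joint_velocities': array([ 0.   ,  0.   , -0.   , -0.   , -0.001, -0.002,  0.002]), 'tau': array([-0.0000e+00, -6.2546e+01,  4.9000e-02, -3.9161e+01,  1.6000e-02,
        1.0000e-02, -0.0000e+00]), 'position': array([ 0.281, -0.558,  0.404]), 'ee_rot': array([ 0.973,  0.231, -0.   , -0.001]), 'ft_force': array([0.116, 0.205, 0.045]), 'torque': array([ 0.033,  0.027, -0.006]), 'grasp_force': np.float64(0.0), 'grip_width': np.float64(1.001)} 0.1734
scene [-0.078  0.663  0.894] 461.668488364128
tripped_tip 0.62 [ 0.557  -0.1817  0.1781]
tripped_breaker 0.96 [ 0.5505 -0.179   0.0928]
supply_box 0.72 [ 0.5515 -0.2584  0.0013]
supply_box 0.64 [ 0.4756  0.2778 -0.0035]
feeler_gauge 0.62 [ 0.4742 -0.2412  0.0983]
look tripped_lever 0.61 [ 0.551  -0.1733  0.1558]
look live_lever 0.5 [ 0.5629 -0.3331  0.1523]
look spare_lever 0.68 [ 0.5289 -0.2458  0.154 ]
top [ 0.449 -0.012  1.013] 410.67434234067065
tripped_tip 0.48 [ 0.5621 -0.1775  0.1782]
supply_box 0.57 [ 0.5534 -0.2576 -0.0012]
feeler_gauge 0.66 [ 0.4766 -0.2295  0.0934]
look tripped_lever 0.7 [ 0.5624 -0.1777  0.1689]
look live_lever 0.56 [ 0.5665 -0.3276  0.1558]
look live_lever 0.47 [ 0.5565 -0.1759  0.1719]
look spare_lever 0.53 [ 0.5405 -0.2511  0.1615]
```

View pics/scene0.png

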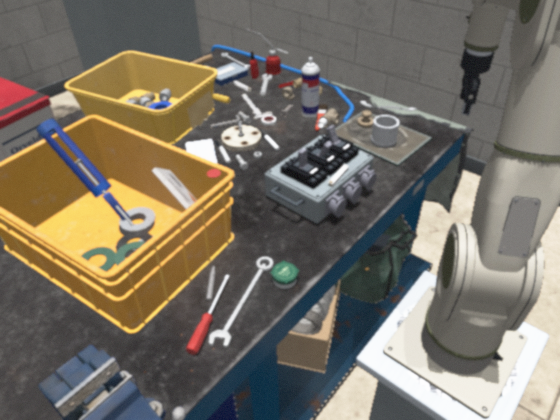

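View pics/top0.png

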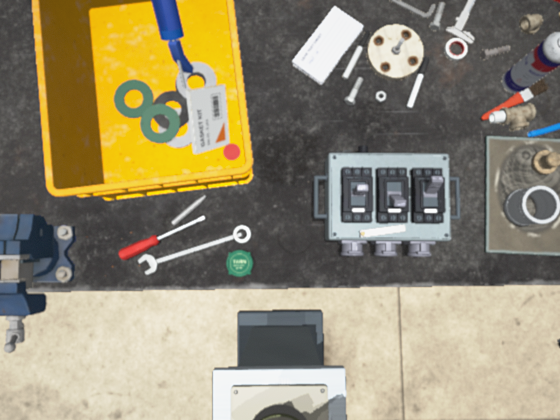

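The tripped lever is on the leftmost breaker, at about (357,190) in the top view and y ≈ -0.178. The middle one is off and the right one is on. I'll move with the fingers shut to a hover on the +x side.

Request:
{"api": "move_arm", "payload": {"plan": [0, 0, 0.16, 0.05, -0.02, -0.016, 0, 0, 0, 0.32, 0.1, -0.043, -0.016, 0, 0, 0, 0.466, 0.15, -0.065, -0.016, 0, 0, 0, 0.466, 0.2, -0.086, -0.016, 0, 0, 0, 0.466, 0.25, -0.108, -0.016, 0, 0, 0, 0.466, 0.3, -0.129, -0.016, 0, 0, 0, 0.466, 0.35, -0.151, -0.016, 0, 0, 0, 0.466, 0.4, -0.172, -0.016, 0, 0, 0, 0.466, 0.44, -0.189, -0.016, 0, 0, 0, 0.466, 0.456, -0.196, -0.016, 0, 0, 0, 0.466, 0.456, -0.196, -0.016, 0, 0, 0, 0.466, 0.456, -0.196, -0.016, 0]}}

```text
clock: 2.3
position: [0.5995, -0.1798, 0.4207]
ee_rot: [1.0, -0.001, -0.0, 0.001]
ft_force: [-0.6, 0.1, 0.5]
grip_width: 0.003
grasp_force: 0.0
```

```bash
python3 - <<'E'
from h import *
o=manip.get_obs();print({k:np.round(v,3) for k,v in o.items() if k!='tau'})
p=manip.camera('wrist');save(p,'pics/w0.png');T=cw(p,o);print(T.round(3))
for l in('tripped_tip','tripped_breaker','supply_box'):
    for r in manip.tip_of(p,l)[:3]: print(l,round(r['conf'],2),W(T,r['position']).round(4))
for l in ('tripped_lever','live_lever','spare_lever'):
    for r in manip.look_for(p,l)[:3]: print('look',l,round(r['conf'],2),W(T,r['position']).round(4))
E
```

```text
{'clock': np.float64(2.3), 'joint_pos': array([ 0.442,  0.343, -0.291,  1.423,  0.099,  1.39 , -1.423]), 'joint_velocities': array([ 0.006, -0.005,  0.002,  0.   , -0.002, -0.   , -0.003]), 'position': array([ 0.599, -0.18 ,  0.421]), 'ee_rot': array([ 1.   , -0.001, -0.   ,  0.001]), 'ft_force': array([-0.564,  0.094,  0.521]), 'torque': array([-0.053, -0.004,  0.02 ]), 'grasp_force': np.float64(0.0), 'grip_width': np.float64(0.003)}
[[-0.002 -0.949 -0.316  0.68 ]
 [-1.     0.003 -0.001 -0.179]
 [ 0.002  0.316 -0.949  0.39 ]
 [ 0.     0.     0.     1.   ]]
tripped_tip 0.79 [ 0.5622 -0.1798  0.1794]
tripped_breaker 0.62 [ 0.5545 -0.1742  0.0928]
look tripped_lever 0.78 [ 0.563  -0.1758  0.1488]
look live_lever 0.98 [ 0.5754 -0.3236  0.1657]
look spare_lever 0.58 [ 0.5413 -0.2527  0.1539]
```

View pics/w0.png

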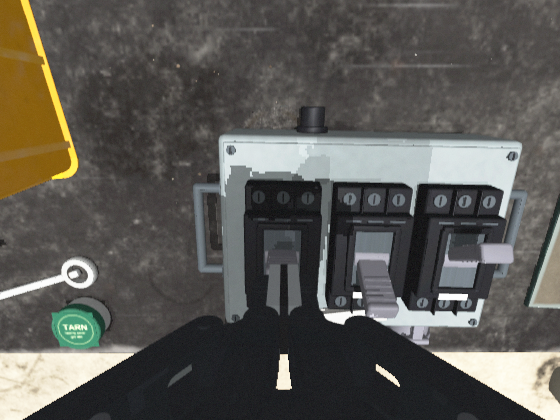

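Request:
{"api": "move_arm", "payload": {"plan": [0, 0, 0, 0, 0, 0.03, 0, 0, 0, 0, 0, 0, 0.06, 0, 0, 0, 0, 0, 0, 0.08, 0, 0, 0, 0, 0, 0, 0.086, 0, 0, 0, 0, -0.006, 0, 0.086, 0, 0, 0, 0, -0.012, 0, 0.086, 0, 0, 0, 0, -0.015, 0, 0.086, 0, 0, 0, 0, -0.015, 0, 0.086, 0]}}

```text
clock: 3.65
position: [0.5851, -0.178, 0.3353]
ee_rot: [1.0, 0.0, 0.0, 0.0]
ft_force: [-0.2, 0.3, -0.0]
grip_width: 0.005
grasp_force: 0.0
```

Request:
{"api": "move_arm", "payload": {"plan": [0, 0, 0, -0.002, 0, 0, 0, 0, 0, 0, -0.004, 0, 0, 0, 0, 0, 0, -0.006, 0, 0, 0, 0, 0, 0, -0.006, 0, 0, 0]}}

```text
clock: 4.15
position: [0.5794, -0.1779, 0.335]
ee_rot: [1.0, 0.0, 0.0, 0.0]
ft_force: [2.2, -0.3, 0.6]
grip_width: -0.003
grasp_force: 0.8
```

Request:
{"api": "move_arm", "payload": {"plan": [0, 0, 0, -0.001, 0, 0, 0, 0, 0, 0, -0.002, 0, 0, 0, 0, 0, 0, -0.003, 0, 0, 0, 0, 0, 0, -0.003, 0, 0, 0]}}

```text
clock: 4.65
position: [0.5761, -0.178, 0.3346]
ee_rot: [1.0, 0.0, -0.0, 0.0]
ft_force: [0.6, 0.2, 0.7]
grip_width: -0.001
grasp_force: 0.6
```

Request:
{"api": "move_arm", "payload": {"plan": [0, 0, 0, -0.002, 0, 0, 0, 0, 0, 0, -0.004, 0, 0, 0, 0, 0, 0, -0.006, 0, 0, 0, 0, 0, 0, -0.007, 0, 0, 0, 0, 0, 0, -0.007, 0, 0, 0]}}

```text
clock: 5.28
position: [0.5691, -0.178, 0.3346]
ee_rot: [1.0, 0.0, -0.0, 0.0]
ft_force: [-0.1, -0.1, -1.1]
grip_width: 0.001
grasp_force: 0.0
```

Request:
{"api": "move_arm", "payload": {"plan": [0, 0, 0, -0.001, 0, 0, 0, 0, 0, 0, -0.002, 0, 0, 0, 0, 0, 0, -0.002, 0, 0, 0]}}

```text
clock: 5.65
position: [0.5672, -0.178, 0.3347]
ee_rot: [1.0, 0.0, 0.0, 0.0]
ft_force: [-0.3, -0.1, -0.3]
grip_width: -0.003
grasp_force: 0.0
```

Request:
{"api": "move_arm", "payload": {"plan": [0, 0, 0, -0.001, 0, 0, 0, 0, 0, 0, -0.001, 0, 0, 0]}}

```text
clock: 5.9
position: [0.5662, -0.1779, 0.3347]
ee_rot: [1.0, 0.0, -0.0, 0.0]
ft_force: [-0.9, -0.5, 0.8]
grip_width: -0.0
grasp_force: 0.0
```

```bash
python3 - <<'E'
from h import *
o=manip.get_obs();print(o['ft_force'])
p=manip.camera('wrist');T=cw(p,o)
for l in('tripped_tip',):
    for r in manip.tip_of(p,l)[:3]: print(l,round(r['conf'],2),W(T,r['position']).round(4))
q=manip.camera('scene')
a=cv2.resize(p['color'][120:360,160:480],(480,360))
b=cv2.resize(q['color'][100:240,230:400],(437,360),interpolation=cv2.INTER_CUBIC)
cv2.imwrite('pics/w1.png',cv2.resize(np.hstack([a,b]),(800,314))[:,:,::-1])
E
```

```text
[-0.85636063 -0.5296101   0.83720625]
tripped_tip 0.69 [ 0.5317 -0.1775  0.1746]
```

View pics/w1.png

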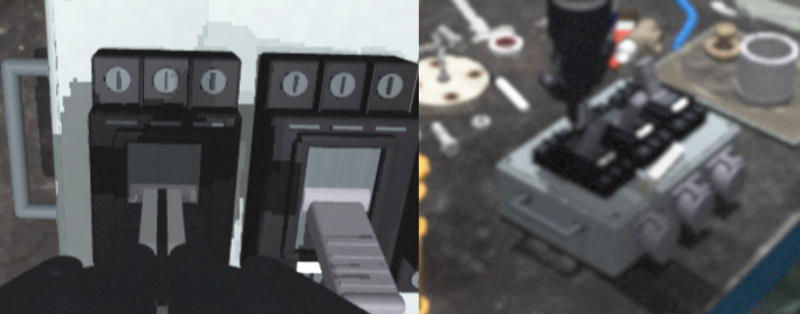

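The lever is moving over to off ahead of the fingers, which are close behind it at (163,195). I'll carry on in small steps.

Request:
{"api": "move_arm", "payload": {"plan": [0, 0, 0, -0.001, 0, 0, 0, 0, 0, 0, -0.002, 0, 0, 0, 0, 0, 0, -0.002, 0, 0, 0]}}

```text
clock: 6.42
position: [0.5642, -0.1779, 0.3347]
ee_rot: [1.0, 0.0, -0.0, 0.0]
ft_force: [-1.1, -0.3, -0.1]
grip_width: -0.006
grasp_force: 0.0
```

Request:
{"api": "move_arm", "payload": {"plan": [0, 0, 0, -0.001, 0, 0, 0, 0, 0, 0, -0.001, 0, 0, 0]}}

```text
clock: 6.68
position: [0.5633, -0.1779, 0.3347]
ee_rot: [1.0, 0.0, 0.0, 0.0]
ft_force: [0.3, 0.4, -1.0]
grip_width: 0.001
grasp_force: 0.0
```

Request:
{"api": "move_arm", "payload": {"plan": [0, 0, 0, -0.001, 0, 0, 0, 0, 0, 0, -0.001, 0, 0, 0]}}

```text
clock: 6.92
position: [0.5622, -0.178, 0.3347]
ee_rot: [1.0, 0.0, 0.0, 0.0]
ft_force: [0.9, 0.0, -0.2]
grip_width: -0.003
grasp_force: 0.0
```

Request:
{"api": "move_arm", "payload": {"plan": [0, 0, 0, -0.001, 0, 0, 0, 0, 0, 0, -0.001, 0, 0, 0]}}

```text
clock: 7.18
position: [0.5612, -0.1779, 0.3347]
ee_rot: [1.0, 0.0, -0.0, 0.0]
ft_force: [0.5, 0.1, 1.0]
grip_width: -0.001
grasp_force: 0.0
```

Request:
{"api": "move_arm", "payload": {"plan": [0, 0, 0, -0.001, 0, 0, 0, 0, 0, 0, -0.001, 0, 0, 0]}}

```text
clock: 7.42
position: [0.5602, -0.178, 0.3348]
ee_rot: [1.0, 0.0, 0.0, 0.0]
ft_force: [0.4, 0.7, -0.6]
grip_width: -0.0
grasp_force: 0.0
```

Request:
{"api": "move_arm", "payload": {"plan": [0, 0, 0, -0.001, 0, 0, 0, 0, 0, 0, -0.001, 0, 0, 0]}}

```text
clock: 7.68
position: [0.5592, -0.178, 0.3348]
ee_rot: [1.0, 0.0, 0.0, 0.0]
ft_force: [-0.8, -0.7, -0.1]
grip_width: 0.002
grasp_force: 0.0
```

```bash
python3 - <<'E'
from h import *
for c in ('wrist','top'):
    o=manip.get_obs();p=manip.camera(c);T=cw(p,o)
    print(o['ft_force'])
    for r in manip.tip_of(p,'tripped_tip')[:3]: print(c,round(r['conf'],2),W(T,r['position']).round(4))
E
```

```text
[-0.75268543 -0.65284975 -0.149918  ]
[-0.0734465  -0.74079773  0.47745992]
top 0.47 [ 0.532  -0.178   0.1756]
```

The lever snapped ahead and rests at about -0.37. I'll close the remaining gap by feel.

Request:
{"api": "move_arm", "payload": {"plan": [0, 0, 0, -0.001, 0, 0, 0, 0, 0, 0, -0.001, 0, 0, 0]}}

```text
clock: 8.12
position: [0.5582, -0.178, 0.3347]
ee_rot: [1.0, 0.0, 0.0, 0.0]
ft_force: [-0.7, 0.9, -0.7]
grip_width: 0.002
grasp_force: 0.0
```

Request:
{"api": "move_arm", "payload": {"plan": [0, 0, 0, -0.001, 0, 0, 0, 0, 0, 0, -0.001, 0, 0, 0]}}

```text
clock: 8.38
position: [0.5572, -0.1779, 0.3348]
ee_rot: [1.0, 0.0, 0.0, 0.0]
ft_force: [0.7, 0.6, -0.3]
grip_width: 0.001
grasp_force: 0.0
```

Request:
{"api": "move_arm", "payload": {"plan": [0, 0, 0, -0.001, 0, 0, 0, 0, 0, 0, -0.001, 0, 0, 0]}}

```text
clock: 8.62
position: [0.5563, -0.1779, 0.3348]
ee_rot: [1.0, 0.0, 0.0, 0.0]
ft_force: [0.4, -0.3, -0.9]
grip_width: -0.006
grasp_force: 0.1
```

Request:
{"api": "move_arm", "payload": {"plan": [0, 0, 0, -0.001, 0, 0, 0, 0, 0, 0, -0.001, 0, 0, 0]}}

```text
clock: 8.88
position: [0.5554, -0.1779, 0.3348]
ee_rot: [1.0, 0.0, 0.0, 0.0]
ft_force: [1.2, -0.9, 0.1]
grip_width: 0.005
grasp_force: 0.7
```

Request:
{"api": "move_arm", "payload": {"plan": [0, 0, 0, -0.001, 0, 0, 0, 0, 0, 0, -0.001, 0, 0, 0]}}

```text
clock: 9.12
position: [0.5543, -0.1779, 0.3348]
ee_rot: [1.0, 0.0, 0.0, 0.0]
ft_force: [2.4, 0.0, -1.2]
grip_width: 0.001
grasp_force: 1.0
```

Request:
{"api": "move_arm", "payload": {"plan": [0, 0, 0, -0.001, 0, 0, 0, 0, 0, 0, -0.001, 0, 0, 0]}}

```text
clock: 9.38
position: [0.5533, -0.1779, 0.3348]
ee_rot: [1.0, 0.0, 0.0, 0.0]
ft_force: [3.9, -0.7, -0.4]
grip_width: -0.003
grasp_force: 1.3
```

Request:
{"api": "move_arm", "payload": {"plan": [0, 0, 0, -0.001, 0, 0, 0, 0, 0, 0, -0.001, 0, 0, 0]}}

```text
clock: 9.62
position: [0.5523, -0.1779, 0.3348]
ee_rot: [1.0, 0.0, 0.0, 0.0]
ft_force: [4.7, 0.5, -1.1]
grip_width: -0.003
grasp_force: 1.6
```

Request:
{"api": "move_arm", "payload": {"plan": [0, 0, 0, -0.001, 0, 0, 0, 0, 0, 0, -0.001, 0, 0, 0]}}

```text
clock: 9.88
position: [0.5513, -0.1779, 0.3348]
ee_rot: [1.0, 0.0, 0.0, 0.0]
ft_force: [3.5, 0.7, -0.4]
grip_width: 0.001
grasp_force: 1.7
```

Request:
{"api": "move_arm", "payload": {"plan": [0, 0, 0, -0.0007, 0, 0, 0, 0, 0, 0, -0.0007, 0, 0, 0]}}

```text
clock: 10.12
position: [0.5506, -0.1779, 0.3348]
ee_rot: [1.0, 0.0, 0.0, 0.0]
ft_force: [4.8, -0.5, -0.4]
grip_width: -0.001
grasp_force: 1.9
```

Request:
{"api": "move_arm", "payload": {"plan": [0, 0, 0, -0.001, 0, 0, 0, 0, 0, 0, -0.001, 0, 0, 0]}}

```text
clock: 10.38
position: [0.5496, -0.1779, 0.3348]
ee_rot: [1.0, 0.0, 0.0, 0.0]
ft_force: [4.1, 0.8, -1.3]
grip_width: 0.005
grasp_force: 1.8
```

Request:
{"api": "move_arm", "payload": {"plan": [0, 0, 0, -0.0007, 0, 0, 0, 0, 0, 0, -0.0007, 0, 0, 0]}}

```text
clock: 10.62
position: [0.5489, -0.1779, 0.3348]
ee_rot: [1.0, 0.0, 0.0, 0.0]
ft_force: [5.3, -0.2, -1.2]
grip_width: 0.004
grasp_force: 1.9
```

Request:
{"api": "move_arm", "payload": {"plan": [0, 0, 0, -0.0007, 0, 0, 0, 0, 0, 0, -0.0007, 0, 0, 0]}}

```text
clock: 10.88
position: [0.5482, -0.1779, 0.3347]
ee_rot: [1.0, 0.0, 0.0, 0.0]
ft_force: [4.5, 0.4, -0.3]
grip_width: -0.003
grasp_force: 1.9
```

Request:
{"api": "move_arm", "payload": {"plan": [0, 0, 0, -0.0007, 0, 0, 0, 0, 0, 0, -0.0007, 0, 0, 0]}}

```text
clock: 11.12
position: [0.5474, -0.178, 0.3348]
ee_rot: [1.0, 0.0, -0.0, 0.0]
ft_force: [4.2, -0.1, 0.1]
grip_width: 0.001
grasp_force: 1.8
```

Request:
{"api": "move_arm", "payload": {"plan": [0, 0, 0, -0.0007, 0, 0, 0, 0, 0, 0, -0.0007, 0, 0, 0]}}

```text
clock: 11.38
position: [0.5466, -0.178, 0.3347]
ee_rot: [1.0, 0.0, -0.0, 0.0]
ft_force: [4.2, 0.4, 0.3]
grip_width: 0.003
grasp_force: 1.3
```

Request:
{"api": "move_arm", "payload": {"plan": [0, 0, 0, -0.0007, 0, 0, 0, 0, 0, 0, -0.0007, 0, 0, 0]}}

```text
clock: 11.62
position: [0.5458, -0.1779, 0.3346]
ee_rot: [1.0, 0.0, -0.0, -0.0]
ft_force: [1.3, 0.0, 0.7]
grip_width: -0.004
grasp_force: 0.8
```

Request:
{"api": "move_arm", "payload": {"plan": [0, 0, 0, -0.0007, 0, 0, 0, 0, 0, 0, -0.0007, 0, 0, 0]}}

```text
clock: 11.88
position: [0.5452, -0.178, 0.3347]
ee_rot: [1.0, 0.0, -0.0, 0.0]
ft_force: [1.2, -0.6, -0.1]
grip_width: 0.001
grasp_force: 0.8
```

```bash
python3 - <<'E'
from h import *
for c in ('wrist','top'):
    o=manip.get_obs();p=manip.camera(c);T=cw(p,o)
    for r in manip.tip_of(p,'tripped_tip')[:3]: print(c,round(r['conf'],2),W(T,r['position']).round(4))
E
```

```text
top 0.52 [ 0.5239 -0.1774  0.1695]
```

Request:
{"api": "move_arm", "payload": {"plan": [0, 0, 0, -0.0007, 0, 0, 0, 0, 0, 0, -0.0007, 0, 0, 0]}}

```text
clock: 12.32
position: [0.5447, -0.1779, 0.3348]
ee_rot: [1.0, 0.0, 0.0, 0.0]
ft_force: [3.3, -0.2, -0.9]
grip_width: -0.004
grasp_force: 1.1
```

Request:
{"api": "move_arm", "payload": {"plan": [0, 0, 0, -0.0005, 0, 0, 0, 0, 0, 0, -0.0005, 0, 0, 0]}}

```text
clock: 12.58
position: [0.5443, -0.1779, 0.3349]
ee_rot: [1.0, 0.0, 0.0, 0.0]
ft_force: [4.0, -0.3, -0.3]
grip_width: 0.001
grasp_force: 1.6
```

Request:
{"api": "move_arm", "payload": {"plan": [0, 0, 0, -0.0005, 0, 0, 0, 0, 0, 0, -0.0005, 0, 0, 0]}}

```text
clock: 12.82
position: [0.5439, -0.1779, 0.3349]
ee_rot: [1.0, 0.0, 0.0, 0.0]
ft_force: [5.3, -0.4, 0.1]
grip_width: 0.003
grasp_force: 2.0
```

Request:
{"api": "move_arm", "payload": {"plan": [0, 0, 0, -0.0005, 0, 0, 0, 0, 0, 0, -0.0005, 0, 0, 0]}}

```text
clock: 13.08
position: [0.5435, -0.1779, 0.335]
ee_rot: [1.0, 0.0, 0.001, 0.0]
ft_force: [6.3, -1.0, -0.4]
grip_width: 0.004
grasp_force: 2.4
```

Request:
{"api": "move_arm", "payload": {"plan": [0, 0, 0, -0.0005, 0, 0, 0, 0, 0, 0, -0.0005, 0, 0, 0]}}

```text
clock: 13.32
position: [0.5431, -0.1779, 0.3351]
ee_rot: [1.0, 0.001, 0.001, 0.0]
ft_force: [6.0, -0.7, -0.6]
grip_width: 0.0
grasp_force: 2.8
```

Request:
{"api": "move_arm", "payload": {"plan": [0, 0, 0, -0.0005, 0, 0, 0, 0, 0, 0, -0.0005, 0, 0, 0]}}

```text
clock: 13.58
position: [0.5428, -0.1779, 0.3352]
ee_rot: [1.0, 0.001, 0.001, 0.0]
ft_force: [6.7, -0.7, -1.2]
grip_width: -0.001
grasp_force: 3.3
```

Request:
{"api": "move_arm", "payload": {"plan": [0, 0, 0, -0.0005, 0, 0, 0, 0, 0, 0, -0.0005, 0, 0, 0]}}

```text
clock: 13.82
position: [0.5425, -0.1778, 0.3352]
ee_rot: [1.0, 0.001, 0.002, 0.0]
ft_force: [9.5, -1.0, -1.9]
grip_width: 0.0
grasp_force: 3.9
```

Request:
{"api": "move_arm", "payload": {"plan": [0, 0, 0, -0.0008, 0, 0, 0, 0, 0, 0, -0.0008, 0, 0, 0]}}

```text
clock: 14.08
position: [0.5418, -0.1778, 0.3352]
ee_rot: [1.0, 0.001, 0.002, 0.0]
ft_force: [10.3, -0.4, -2.3]
grip_width: 0.001
grasp_force: 4.5
```

Request:
{"api": "move_arm", "payload": {"plan": [0, 0, 0, -0.0006, 0, 0, 0, 0, 0, 0, -0.0006, 0, 0, 0]}}

```text
clock: 14.32
position: [0.5412, -0.1778, 0.3351]
ee_rot: [1.0, 0.001, 0.002, 0.0]
ft_force: [10.0, -0.9, -3.9]
grip_width: -0.004
grasp_force: 4.6
```

Request:
{"api": "move_arm", "payload": {"plan": [0, 0, 0, -0.0006, 0, 0, 0, 0, 0, 0, -0.0006, 0, 0, 0]}}

```text
clock: 14.58
position: [0.5405, -0.1778, 0.3349]
ee_rot: [1.0, 0.001, 0.002, 0.0]
ft_force: [10.4, -0.4, -4.0]
grip_width: 0.004
grasp_force: 4.6
```

Request:
{"api": "move_arm", "payload": {"plan": [0, 0, 0, -0.0006, 0, 0, 0, 0, 0, 0, -0.0006, 0, 0, 0]}}

```text
clock: 14.82
position: [0.5399, -0.1778, 0.3348]
ee_rot: [1.0, 0.001, 0.002, 0.0]
ft_force: [11.0, -0.6, -4.8]
grip_width: -0.004
grasp_force: 5.0
```

Request:
{"api": "move_arm", "payload": {"plan": [0, 0, 0, -0.0006, 0, 0, 0, 0, 0, 0, -0.0006, 0, 0, 0]}}

```text
clock: 15.08
position: [0.5394, -0.1777, 0.3348]
ee_rot: [1.0, 0.001, 0.002, 0.0]
ft_force: [11.2, -0.9, -4.6]
grip_width: -0.0
grasp_force: 5.6
```

Request:
{"api": "move_arm", "payload": {"plan": [0, 0, 0, -0.0006, 0, 0, 0, 0, 0, 0, -0.0006, 0, 0, 0]}}

```text
clock: 15.32
position: [0.5389, -0.1777, 0.3347]
ee_rot: [1.0, 0.001, 0.002, 0.0]
ft_force: [13.3, -1.3, -6.9]
grip_width: 0.005
grasp_force: 6.2
```

The upward drag on the lever (fz on the tool is -7) takes away from the useful torque. I'll ease the tool down a little to turn it round.

Request:
{"api": "move_arm", "payload": {"plan": [0, 0, 0, 0, 0, 0.0008, 0, 0, 0, 0, 0, 0, 0.0008, 0]}}

```text
clock: 15.58
position: [0.5389, -0.1777, 0.3345]
ee_rot: [1.0, 0.001, 0.002, 0.0]
ft_force: [10.8, -1.0, -2.3]
grip_width: -0.003
grasp_force: 5.6
```

Request:
{"api": "move_arm", "payload": {"plan": [0, 0, 0, 0, 0, 0.0008, 0, 0, 0, 0, 0, 0, 0.0008, 0]}}

```text
clock: 15.82
position: [0.5389, -0.1777, 0.3343]
ee_rot: [1.0, 0.001, 0.002, 0.0]
ft_force: [7.3, 0.6, 3.0]
grip_width: 0.003
grasp_force: 4.9
```

```bash
python3 - <<'E'
from h import *
for c in ('wrist','top','scene'):
    o=manip.get_obs();p=manip.camera(c);T=cw(p,o);print(o['ft_force'].round(1),o['torque'].round(2),o['position'].round(4))
    for r in manip.tip_of(p,'tripped_tip')[:3]: print(c,round(r['conf'],2),W(T,r['position']).round(4))
    if c=='wrist': a=cv2.resize(p['color'][120:360,160:480],(480,360))
    if c=='scene': b=cv2.resize(p['color'][110:220,260:380],(393,360),interpolation=cv2.INTER_CUBIC)
cv2.imwrite('pics/w2.png',cv2.resize(np.hstack([a,b]),(800,330))[:,:,::-1])
E
```

```text
[7.3 0.6 3. ] [ 0.01 -1.75 -0.03] [ 0.5389 -0.1777  0.3343]
[8.2 0.5 3.7] [ 0.02 -1.76 -0.04] [ 0.5389 -0.1777  0.3343]
top 0.43 [ 0.521  -0.1759  0.1683]
[ 8.  -0.2  2. ] [ 0.02 -1.77 -0.04] [ 0.5389 -0.1777  0.3343]
scene 0.44 [ 0.5188 -0.1792  0.169 ]
```

View pics/w2.png

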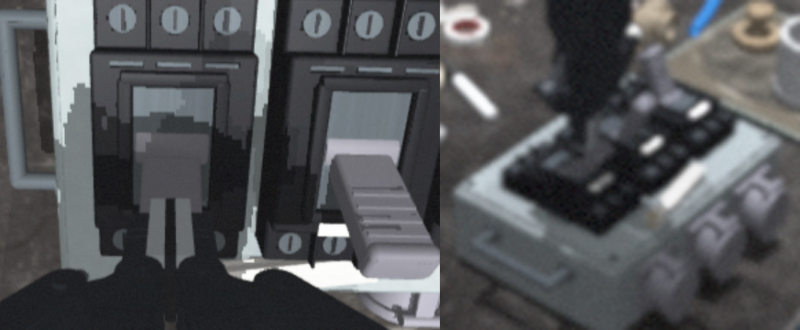

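Now the push is square to the lever, at about 8.5 N. I'll increase it along the lever's normal.

Request:
{"api": "move_arm", "payload": {"plan": [0, 0, 0, -0.0008, 0, 0.0003, 0, 0, 0, 0, -0.0008, 0, 0.0003, 0]}}

```text
clock: 16.38
position: [0.5384, -0.1777, 0.3342]
ee_rot: [1.0, 0.001, 0.003, 0.0]
ft_force: [9.3, -0.3, 2.2]
grip_width: 0.003
grasp_force: 5.8
```

Request:
{"api": "move_arm", "payload": {"plan": [0, 0, 0, -0.0008, 0, 0.0004, 0, 0, 0, 0, -0.0008, 0, 0.0004, 0]}}

```text
clock: 16.62
position: [0.5379, -0.1776, 0.3341]
ee_rot: [1.0, 0.001, 0.003, 0.0]
ft_force: [12.0, 0.8, 2.2]
grip_width: 0.001
grasp_force: 6.7
```

Request:
{"api": "move_arm", "payload": {"plan": [0, 0, 0, -0.0008, 0, 0.0005, 0, 0, 0, 0, -0.0008, 0, 0.0005, 0]}}

```text
clock: 16.88
position: [0.5374, -0.1776, 0.334]
ee_rot: [1.0, 0.001, 0.004, 0.001]
ft_force: [13.1, 0.8, 3.6]
grip_width: 0.001
grasp_force: 7.5
```

Request:
{"api": "move_arm", "payload": {"plan": [0, 0, 0, -0.0006, 0, 0.0006, 0, 0, 0, 0, -0.0006, 0, 0.0006, 0, 0, 0, 0, -0.0006, 0, 0.0006, 0]}}

```text
clock: 17.25
position: [0.5371, -0.1775, 0.3339]
ee_rot: [1.0, 0.001, 0.004, 0.001]
ft_force: [14.2, 0.5, 6.6]
grip_width: -0.007
grasp_force: 8.2
```

About 15.5 N square to the lever, so the latch should have caught. I'll back off, rise, and see whether it stays off.

Request:
{"api": "move_arm", "payload": {"plan": [0, 0, 0, 0.002, 0, -0.0005, 0, 0, 0, 0, 0.006, 0, -0.001, 0, 0, 0, 0, 0.012, 0, -0.001, 0, 0, 0, 0, 0.018, 0, -0.001, 0, 0, 0, 0, 0.018, 0, -0.02, 0, 0, 0, 0, 0.018, 0, -0.045, 0, 0, 0, 0, 0.018, 0, -0.045, 0, 0, 0, 0, 0.018, 0, -0.045, 0]}}

```text
clock: 18.25
position: [0.5527, -0.178, 0.3765]
ee_rot: [1.0, 0.0, -0.0, 0.0]
ft_force: [0.3, 1.0, -0.1]
grip_width: 0.005
grasp_force: 0.0
```

```bash
python3 - <<'E'
from h import *
for c in ('wrist','top','scene'):
    o=manip.get_obs();p=manip.camera(c);T=cw(p,o);print(o['ft_force'].round(1),o['position'].round(4))
    for r in manip.tip_of(p,'tripped_tip')[:3]: print(c,round(r['conf'],2),W(T,r['position']).round(4))
E
```

```text
[ 0.3  1.  -0.1] [ 0.5527 -0.178   0.3765]
[-0.5 -1.  -0.4] [ 0.5526 -0.1779  0.3758]
top 0.66 [ 0.4748 -0.2343  0.091 ]
top 0.51 [ 0.524  -0.1767  0.1705]
[-1.1  0.4  0.3] [ 0.5527 -0.1779  0.3757]
scene 0.46 [ 0.5181 -0.1774  0.1692]
```

It stays at about -0.55, so the latch has caught. Next I'll cross over to the -x side and come down.

Request:
{"api": "move_arm", "payload": {"plan": [0, 0, 0, -0.02, 0, 0, 0, 0, 0, 0, -0.045, 0, 0, 0, 0, 0, 0, -0.065, 0, 0, 0, 0, 0, 0, -0.072, 0, 0, 0, 0, 0, 0, -0.072, 0, 0, 0, 0, 0, 0, -0.072, 0, 0.015, 0, 0, 0, 0, -0.072, 0, 0.035, 0, 0, 0, 0, -0.072, 0, 0.048, 0, 0, 0, 0, -0.072, 0, 0.052, 0, 0, 0, 0, -0.072, 0, 0.052, 0]}}

```text
clock: 19.8
position: [0.4811, -0.178, 0.3242]
ee_rot: [1.0, 0.0, -0.0, -0.0]
ft_force: [-0.6, 0.6, 1.1]
grip_width: 0.002
grasp_force: 0.0
```

Request:
{"api": "move_arm", "payload": {"plan": [0, 0, 0, 0.002, 0, 0, 0, 0, 0, 0, 0.005, 0, 0, 0, 0, 0, 0, 0.008, 0, 0, 0, 0, 0, 0, 0.01, 0, 0, 0, 0, 0, 0, 0.01, 0, 0, 0]}}

```text
clock: 20.42
position: [0.491, -0.178, 0.3243]
ee_rot: [1.0, 0.0, 0.0, 0.0]
ft_force: [-0.6, -0.1, 0.1]
grip_width: -0.003
grasp_force: 0.0
```

Request:
{"api": "move_arm", "payload": {"plan": [0, 0, 0, 0.002, 0, 0, 0, 0, 0, 0, 0.004, 0, 0, 0, 0, 0, 0, 0.006, 0, 0, 0, 0, 0, 0, 0.006, 0, 0, 0]}}

```text
clock: 20.92
position: [0.497, -0.178, 0.3243]
ee_rot: [1.0, 0.0, 0.0, -0.0]
ft_force: [0.0, -0.5, -0.1]
grip_width: 0.003
grasp_force: 0.0
```

Request:
{"api": "move_arm", "payload": {"plan": [0, 0, 0, 0.0015, 0, 0, 0, 0, 0, 0, 0.003, 0, 0, 0, 0, 0, 0, 0.004, 0, 0, 0, 0, 0, 0, 0.004, 0, 0, 0]}}

```text
clock: 21.42
position: [0.501, -0.178, 0.3243]
ee_rot: [1.0, 0.0, 0.0, 0.0]
ft_force: [-0.4, 0.2, 0.6]
grip_width: -0.001
grasp_force: 0.0
```

Request:
{"api": "move_arm", "payload": {"plan": [0, 0, 0, 0.0015, 0, 0, 0, 0, 0, 0, 0.003, 0, 0, 0, 0, 0, 0, 0.003, 0, 0, 0]}}

```text
clock: 21.8
position: [0.504, -0.1779, 0.3243]
ee_rot: [1.0, 0.0, 0.0, 0.0]
ft_force: [0.3, -0.8, 0.2]
grip_width: -0.002
grasp_force: 0.0
```

Request:
{"api": "move_arm", "payload": {"plan": [0, 0, 0, 0.001, 0, 0, 0, 0, 0, 0, 0.002, 0, 0, 0, 0, 0, 0, 0.002, 0, 0, 0]}}

```text
clock: 22.18
position: [0.5058, -0.178, 0.3243]
ee_rot: [1.0, 0.0, -0.0, 0.0]
ft_force: [-1.8, 0.0, 1.1]
grip_width: -0.002
grasp_force: 1.1
```

Contact. I'll push on in small steps.

Request:
{"api": "move_arm", "payload": {"plan": [0, 0, 0, 0.001, 0, 0, 0, 0, 0, 0, 0.002, 0, 0, 0, 0, 0, 0, 0.002, 0, 0, 0]}}

```text
clock: 22.55
position: [0.5072, -0.1782, 0.3244]
ee_rot: [1.0, 0.0, -0.001, 0.0]
ft_force: [-7.5, -0.3, 5.4]
grip_width: -0.001
grasp_force: 4.1
```

Request:
{"api": "move_arm", "payload": {"plan": [0, 0, 0, 0.001, 0, 0, 0, 0, 0, 0, 0.002, 0, 0, 0, 0, 0, 0, 0.002, 0, 0, 0]}}

```text
clock: 22.92
position: [0.5092, -0.1783, 0.3244]
ee_rot: [1.0, 0.0, -0.001, 0.0]
ft_force: [-7.2, -0.5, 6.4]
grip_width: -0.003
grasp_force: 4.1
```

Request:
{"api": "move_arm", "payload": {"plan": [0, 0, 0, 0.001, 0, 0, 0, 0, 0, 0, 0.002, 0, 0, 0, 0, 0, 0, 0.002, 0, 0, 0]}}

```text
clock: 23.3
position: [0.5113, -0.1784, 0.3244]
ee_rot: [1.0, 0.0, -0.001, 0.0]
ft_force: [-7.9, -0.5, 6.2]
grip_width: 0.001
grasp_force: 3.6
```

Request:
{"api": "move_arm", "payload": {"plan": [0, 0, 0, 0.001, 0, 0, 0, 0, 0, 0, 0.002, 0, 0, 0, 0, 0, 0, 0.003, 0, 0, 0, 0, 0, 0, 0.003, 0, 0, 0]}}

```text
clock: 23.8
position: [0.5145, -0.1783, 0.3244]
ee_rot: [1.0, 0.0, -0.001, 0.0]
ft_force: [-6.0, -0.3, 4.2]
grip_width: -0.0
grasp_force: 3.0
```

Request:
{"api": "move_arm", "payload": {"plan": [0, 0, 0, 0.001, 0, 0, 0, 0, 0, 0, 0.002, 0, 0, 0, 0, 0, 0, 0.003, 0, 0, 0, 0, 0, 0, 0.003, 0, 0, 0]}}

```text
clock: 24.3
position: [0.5176, -0.1783, 0.3244]
ee_rot: [1.0, 0.0, -0.0, 0.0]
ft_force: [-5.6, -0.2, 4.1]
grip_width: 0.004
grasp_force: 2.5
```

Request:
{"api": "move_arm", "payload": {"plan": [0, 0, 0, 0.001, 0, 0, 0, 0, 0, 0, 0.002, 0, 0, 0, 0, 0, 0, 0.003, 0, 0, 0, 0, 0, 0, 0.003, 0, 0, 0]}}

```text
clock: 24.8
position: [0.5208, -0.1782, 0.3244]
ee_rot: [1.0, 0.0, -0.0, 0.0]
ft_force: [-4.3, -1.2, 3.8]
grip_width: 0.002
grasp_force: 1.9
```

Request:
{"api": "move_arm", "payload": {"plan": [0, 0, 0, 0.0015, 0, 0, 0, 0, 0, 0, 0.003, 0, 0, 0, 0, 0, 0, 0.0045, 0, 0, 0, 0, 0, 0, 0.006, 0, 0, 0, 0, 0, 0, 0.006, 0, 0, 0]}}

```text
clock: 25.42
position: [0.5272, -0.1778, 0.3243]
ee_rot: [1.0, 0.001, 0.0, -0.0]
ft_force: [-0.7, -1.0, 0.5]
grip_width: 0.002
grasp_force: 0.5
```

Request:
{"api": "move_arm", "payload": {"plan": [0, 0, 0, 0.0015, 0, 0, 0, 0, 0, 0, 0.003, 0, 0, 0, 0, 0, 0, 0.0045, 0, 0, 0, 0, 0, 0, 0.006, 0, 0, 0, 0, 0, 0, 0.006, 0, 0, 0]}}

```text
clock: 26.05
position: [0.5331, -0.1779, 0.3243]
ee_rot: [1.0, 0.0, 0.0, -0.0]
ft_force: [0.4, -0.3, 0.3]
grip_width: -0.0
grasp_force: 0.0
```

Request:
{"api": "move_arm", "payload": {"plan": [0, 0, 0, 0.0015, 0, 0, 0, 0, 0, 0, 0.003, 0, 0, 0, 0, 0, 0, 0.0045, 0, 0, 0, 0, 0, 0, 0.006, 0, 0, 0, 0, 0, 0, 0.006, 0, 0, 0]}}

```text
clock: 26.68
position: [0.539, -0.1779, 0.3243]
ee_rot: [1.0, 0.0, 0.0, 0.0]
ft_force: [-1.3, 1.3, 0.2]
grip_width: -0.002
grasp_force: 0.0
```

```bash
python3 - <<'E'
from h import *
for c in ('wrist','top','scene'):
    o=manip.get_obs();p=manip.camera(c);T=cw(p,o);print(o['ft_force'].round(1),o['position'].round(4))
    for r in manip.tip_of(p,'tripped_tip')[:3]: print(c,round(r['conf'],2),W(T,r['position']).round(4))
E
```

```text
[-1.3  1.3  0.2] [ 0.539  -0.1779  0.3243]
wrist 0.73 [ 0.557  -0.179   0.1763]
[ 0.1 -0.7  0.4] [ 0.5389 -0.1779  0.3243]
[-0.2 -0.   0.2] [ 0.5389 -0.1779  0.3243]
scene 0.54 [ 0.5795 -0.1851  0.1739]
```

Request:
{"api": "move_arm", "payload": {"plan": [0, 0, 0, -0.01, 0, 0, 0, 0, 0, 0, -0.02, 0, 0, 0, 0, 0, 0, -0.025, 0, -0.02, 0, 0, 0, 0, -0.025, 0, -0.06, 0, 0, 0, 0, -0.025, 0, -0.1, 0, 0, 0, 0, -0.05, 0, -0.12, 0, 0, 0, 0, -0.09, 0, -0.12, 0, 0, 0, 0, -0.12, 0, -0.12, 0, 0, 0, 0, -0.12, 0, -0.12, 0, 0, 0, 0, -0.12, 0, -0.12, 0]}}

```text
clock: 28.22
position: [0.4188, -0.1779, 0.4445]
ee_rot: [1.0, 0.0, 0.0, 0.0]
ft_force: [0.4, -0.6, -0.3]
grip_width: -0.002
grasp_force: 0.0
```

```bash
python3 - <<'E'
from h import *
ims=[]
for c in ('wrist','top','scene'):
    o=manip.get_obs();p=manip.camera(c);T=cw(p,o);print(o['ft_force'].round(1),o['position'].round(4))
    for r in manip.tip_of(p,'tripped_tip')[:3]: print(c,round(r['conf'],2),W(T,r['position']).round(4))
    if c!='top':ims.append(cv2.resize(p['color'] if c=='wrist' else p['color'][110:220,260:380],(400,300)))
cv2.imwrite('pics/w3.png',np.hstack(ims)[:,:,::-1])
E
```

```text
[ 0.4 -0.6 -0.3] [ 0.4188 -0.1779  0.4445]
[ 0.6 -0.9 -0. ] [ 0.4193 -0.1779  0.4442]
top 0.85 [ 0.5825 -0.1788  0.1731]
[-0.2 -0.3  0.2] [ 0.4194 -0.1779  0.4441]
scene 0.45 [ 0.5789 -0.1824  0.1767]
```

View pics/w3.png

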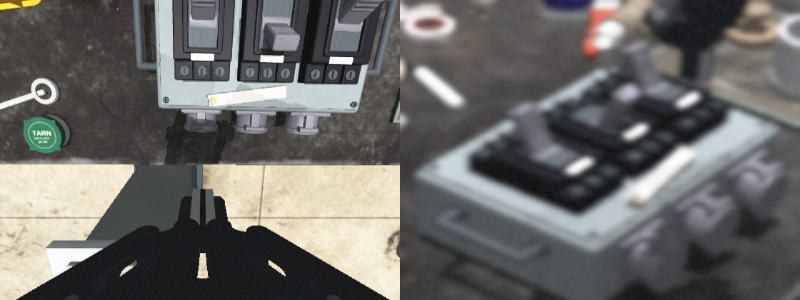

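The left lever (205,12 in the wrist view) leans to ON with its tip at x ≈ 0.581, about +0.45 rad. The neighbours and the gauge are unchanged and the arm is clear.

```bash
python3 -c "
from workcell import manip
print(manip.hand_in())"
```

```text
the job is handed in; nothing more can be done
None
```

The tripped (left) breaker was pushed to off, latched at its end stop with about 15 N and thrown to on, where it stayed by itself; the neighbours and loose things look undisturbed, and the job was handed in at about 28 s with no verdict returned.

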